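Park the index plunger and swing the cast turntable to its stop

ROBOT

A 6-joint arm with a two-finger parallel gripper is mounted at the origin on the work surface. World frame = base frame: x ahead of the robot, y to its left, z up, the work surface at z = 0. Lengths are in m, angles in rad, forces in N, time in s.
With the tool pointing down it reaches from about 0.35 to 0.775 m from the base axis. Payload 7.3 kg.
Tool frame: the origin (TCP) lies at the centre of the arm's flange, where the gripper is bolted on; the fingertips stand 178 mm ahead of it and the grasp point (between the pads) lies 159 mm ahead of it; z points along the fingers, y is the line along which they close (so a half turn about z gives the same grasp; the last joint's range is limited). The gripper opens to 92 mm and grips with 3 to 60 N. Pads are 19 mm wide; open, the fingers measure 130 mm over their backs; the gripper's body (75 mm by 190 mm) begins 47 mm behind the grasp point.
Start: joints at [-1.396, 0.342, 1.524, -0, 1.275, -0.146], TCP at [0.166, -0.498, 0.405] pointing down, gripper open.
Joint ranges: [-2.53, 2.53], [-0.77, 2.02], [0.04, 2.7], [-1, 4.14], [0.28, 2.66], [-3.11, 3.11]. Speed limits (rad/s): [2.57, 2.57, 3.14, 3.14, 3.14, 3.14].

INTERFACE

Orientations are given as [roll, pitch, yaw] about the fixed x, y, z axes, in that order (R = Rz(yaw) Ry(pitch) Rx(roll)).
In Python, from cell import robot gives the robot as it stands.
- The arm moves only by the shell command python3 drive.py 'ROWS' [OPENING] [FORCE]. ROWS is a JSON object with one list for each field, all of the same length, 1 to 8, a row being the entries at one place: x, y, z (the shift in shares of 0.5 m (1.0 is 0.5 m)), rx, ry, rz (a rotation vector in parts of the range, where 1.0 means pi/2 rad); each row shifts and turns the commanded pose from where the row before left it, along the tool's axes as they then stand; what a row does not reach is not made up. A row lasts 1/12 s, in which the tool goes at most 0.0417 m and 0.125 rad, less where a joint would pass 70% of its speed; a pose out of reach is approached as far as the arm can. OPENING is the finger opening in m, set as the command begins (- or left out keeps the last). The fingers move at their own pace and stop on an object; FORCE is the grip in N (left out, the last holds). Time passes only in rows, so rows that do not move let the fingers close. It prints the time, the measured TCP pose, the force, the opening and the grip force at its end. A shift or turn number past 1, either way, is cut back to 1. Input that does not fit is refused with a message, and nothing moves.
- robot.observe(): the state, without advancing time (a new reading comes with each control period).
- robot.read_camera(name): name is "side" or "top" or "wrist"; returns a dict with "image" (400x640x3 uint8, red, green, blue), "fx", "fy", "cx", "cy" (pixels), "pose" (4x4, takes a point from camera to world coordinates). Camera axes: x right, y down, z forward; pixel columns grow to the right and rows downward; lengths in m; the calibration is good to about 2 mm. A picture is of the moment at which its call begins. There is no depth.
- robot.hand_in(): hands the job in; it is judged then, once.
The state is a dict: "time": time; "qpos": joint angles; "qvel": joint speeds; "joint_efforts": joint torques, N m; "tool_pos": TCP position; "tool_rot": TCP orientation; "contact_force": force on the tool from outside, world axes, zero at the start; "torque": the same for the moment, N m; "opening": finger opening in m; "grip_force": force on a finger pad.
Only numpy, scipy, OpenCV 4.12 (cv2) and the standard library are available. Lean on these libraries where they do the work, as an engineer would, in place of code of your own. Each camera call takes 0.05 s, during which the arm holds its last target. There are 200 camera calls.

TASK

Free the inspection turntable for the cast that stands on it: pull up the red sprung index knob, give it a quarter turn and let it down into its rest notch so that it stays up by itself, then swing the turntable by its black handle post round to the orange-padded stop and leave it resting there. Feel for the ends of travel and treat plunger and stop gently, keep the cast standing in the middle of the turntable, and leave everything else on the bench where it is.

Things in the scene. Friction and masses are not known exactly. Their poses are not given: they have to be found in the camera images.
- turntable: Fixed grey base plate, 230 x 230 mm, top face 14 mm up. Origin on the bench surface on the vertical axis the platter turns about. In its frame (angles counter-clockwise from x) the plunger stands at -60 deg, 76 mm from the axis, the handle post starts at 120 deg, 110 mm out, and the tongue meets the stop near 200 deg.
- platter: Aluminium platter, 180 mm across, 12 mm thick, top face 30 mm above the bench, with a black mat 100 mm across in the middle. A tongue 22 mm wide on its rim carries the handle post. Origin on the turning axis at bench height. Turns with light friction (about 1 N at the handle), stays where it is left; the plunger pin blocks it while down.
- platter_top (a point): Centre of the platter's rubber mat, on its top face, 31.5 mm above the bench.
- swing (a joint): Turn of the platter in rad, 0 at the start, growing counter-clockwise seen from above. The stop is met somewhere between 1.2 and 1.6.
- handle (a point): On the axis of the black upright handle post on the platter's tongue (16 mm across, from 30 to 75 mm above the bench), 62 mm above the bench, 110 mm from the turning axis. It moves with the platter.
- tongue_face (a point): Middle of the leading side face of the platter's tongue, 24 mm above the bench, 105 mm from the turning axis: it meets the stop pad.
- stop: Adjustable stop: blue block 22 x 22 x 20 mm on the base plate with an orange pad 12 mm across that faces the tongue. Fixed, but its place along the rim differs from job to job; over 12 N upsets its setting. Origin on the platter's turning axis at bench height, x pointing outward along the middle of where the tongue comes to rest.
- stop_pad (a point): Middle of the front of the stop's pad, 24 mm above the bench; the tongue rests on the stop when tongue_face meets this point.
- lock: Fixed grey bracket (arm 36 mm wide, top 54 mm up) over the platter's rim with the plunger's steel barrel, 24 mm across. Origin on the turning axis at bench height, x outward to the plunger. The barrel's crown has a deep slot for the key bar and across it a rest notch 3 mm deep, 5 mm wide. Screwed in higher or lower from job to job (not measured): crown 70 to 79 mm above the bench.
- plunger: The sprung plunger: pin 10 mm across, key bar 19 mm long and 3 mm thick, red knob. Origin on its vertical axis at bench height when it is down. x along the key bar and the white line on the knob. It moves only along and about this axis; its pin is clear of the platter once 5 mm up. Turning either way serves. Over 15 N on its key bar or end stop harms it.
- knob (a point): Centre of the red round knob (33 mm across, 24 mm tall), on its axis at half height: 92 mm above the bench while the plunger is down. Nothing stands under its rim but the barrel, 24 mm across, and below that the bracket arm.
- lift (a joint): How far the plunger is pulled up, m; 0 = down, pin in the platter. The spring pulls it down with 4 N at 0 and 0.2 N more per mm (damped). Depending on the barrel's setting the key bar clears the crown at 10 to 19 mm; the hard end stop follows 1.7 mm above that. In the notch it rests 3 mm below where it cleared (7 to 16 mm).
- twist (a joint): Turn of the plunger about its axis, rad, counter-clockwise positive seen from above; 0 = key bar in the deep slot. Plus or minus 1.57 = over the rest notch; let down within about 0.2 rad of that it settles into the notch. Lower than the clearing height the deep slot keeps it from turning.
- cast: Loose dental cast of pale stone, about 70 x 62 x 26 mm, 110 to 180 g, standing on the mat in the middle of the platter. Origin at the centre of its underside.
- spare_cast: Bystander: loose dental cast of golden stone, about 70 x 62 x 28 mm. Origin at the centre of its underside.
- die: Bystander: small stone tooth die, 16 x 14 x 22 mm, standing on a corner of the turntable's base plate. Origin at the centre of its underside.
- bur_block: Bystander: white bur block 40 x 64 x 20 mm with burs up to 41 mm high, standing beyond the turntable. Origin at the centre of its underside.
- clear_box: Bystander: open clear plastic box, 100 x 100 x 45 mm. Origin at the centre of its underside.
- jar: Bystander: white jar with a blue cap, 64 mm across, 62 mm tall. Origin at the centre of its underside.
- wax_knife: Bystander: slim wax knife, 165 mm long, grey handle 10 mm thick, lying on the bench. Origin under its handle's middle.
- flag_key: Bystander: small key with an orange flag handle, 90 mm long, lying on the bench.

How it is judged:
On the way, in this order (a step that is already met when the one before it is completed fails the run):
1. the plunger is parked in its rest notch and let go (value of joint lift above 0.006 m and (value of joint twist between 1.311 and 1.831 rad or value of joint twist between -1.831 and -1.311 rad) and contact force between the fingers and plunger below 0.2 N), for 0.3 s.
2. the platter's tongue rests against the stop pad (horizontal distance between tongue_face and stop_pad below 0.0025 m), for 0.2 s.
At the end, for the whole second after the job is handed in: The plunger stays up by itself in the rest notch (lifted over 6 mm, a quarter turn either way within 0.26 rad, not touched), the tongue rests on the stop (tongue_face within 2.5 mm of stop_pad, platter still), and the cast stands on the mat with its origin within 20 mm of the middle (all of step 1 and horizontal distance between tongue_face and stop_pad below 0.0025 m and horizontal distance between cast and platter_top below 0.02 m and angle between cast's own z axis and vertical below 0.15 rad and z of cast in the frame of platter_top below 0.006 m and velocity of joint swing between -0.02 and 0.02 rad/s).
It fails at once if the plunger is forced: its key bar or end stop presses on the barrel with more than 15 N (contact force between plunger and lock above 15 N).
It fails at once if the platter is driven against the stop with more than 12 N (contact force between platter and stop above 12 N).
It fails at once if the cast is shifted over 20 mm from the middle of the platter or tipped (horizontal distance between cast and platter_top above 0.02 m or angle between cast's own z axis and vertical above 0.3 rad).
It fails at once if a bystander (spare cast, die, bur block, clear box, jar, wax knife or flag key) is moved by more than 20 mm (distance of any of spare_cast, die, bur_block, clear_box, jar, wax_knife, flag_key from where it was at the start of the episode above 0.02 m).
It also fails if it takes over 72 s, if anything falls off the work surface, if the arm or the gripper's body presses on something with over 40 N, if the wrist force passes 120 N, or if a joint passes its speed limit or range.

## Working session

There is one attempt and no reset: what is moved stays moved. The work goes in short steps, Python scripts to look and compute and a shell command to move; the robot and the scene stay as the last step left them, time stands still between calls to the robot, and variables do not carry over. Pictures are saved under pics/ and viewed, at most 14 in all, crops included, and the job is handed in when it is done.

```bash
ls; mkdir -p pics; python3 - <<'E'
from cell import robot
import cv2
for n in ("top","side"):
    c=robot.read_camera(n); cv2.imwrite(f"pics/{n}0.png",c["image"][:,:,::-1]); print(n,c["fx"],c["fy"],c["cx"],c["cy"],c["pose"].tolist() if hasattr(c["pose"],'tolist') else c["pose"])
s=robot.observe(); print(s)
E
```

```text
cell.py
drive.py
pics
top 459.1716440532654 459.1716440532654 318.07489210189476 198.81287213524948 [[0.0044320791394709185, -0.993377577722597, 0.1148100376817607, 0.38024860745293554], [-0.9998903524279492, -0.002780103558166094, 0.014544901021232664, -0.015059209880579693], [-0.014129394750414769, -0.11486191319228374, -0.9932809779220559, 1.265007959827716], [0.0, 0.0, 0.0, 1.0]]
side 506.3862430909791 506.3862430909791 315.28428245692623 197.3892090196454 [[0.9500995660946748, -0.22688040946094323, 0.21409365779850903, 0.15983328461367657], [-0.3116421790905077, -0.7206607929946011, 0.6192957077617384, -1.009138397208653], [0.013782841449800493, -0.655113197274507, -0.7554050119229698, 1.3201319537610394], [0.0, 0.0, 0.0, 1.0]]
{'time': 0.1, 'qpos': array([-1.39595798e+00,  3.42638743e-01,  1.52490554e+00, -7.93525804e-06,
        1.27543348e+00, -1.46003035e-01]), 'qvel': array([-0.00074616, -0.0007881 , -0.00218611, -0.00098913, -0.00229484,
       -0.00132365]), 'joint_efforts': array([ 1.13395516e-03, -4.32004166e+01, -2.44694191e+01,  7.18227332e-02,
        5.26391761e-02, -4.82158441e-05]), 'tool_pos': array([ 0.16556369, -0.49808107,  0.4041273 ]), 'tool_rot': array([-3.14022118e+00, -1.94004160e-04,  3.20843559e-01]), 'contact_force': array([ 0.08435556, -0.7796187 ,  0.01715496]), 'torque': array([ 0.04531706,  0.00819653, -0.01383788]), 'grip_force': 0.0, 'opening': 0.09189345716548579}
```

View pics/top0.png

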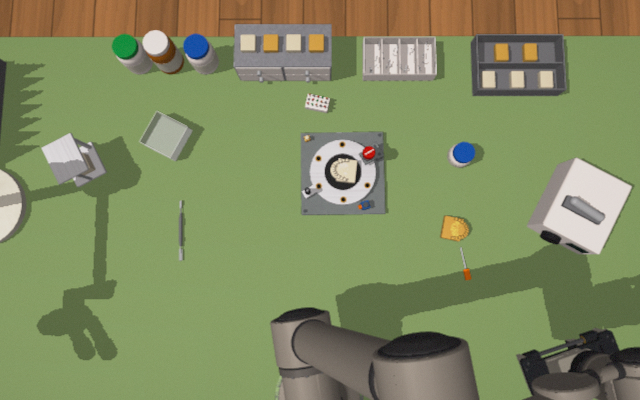

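View pics/side0.png

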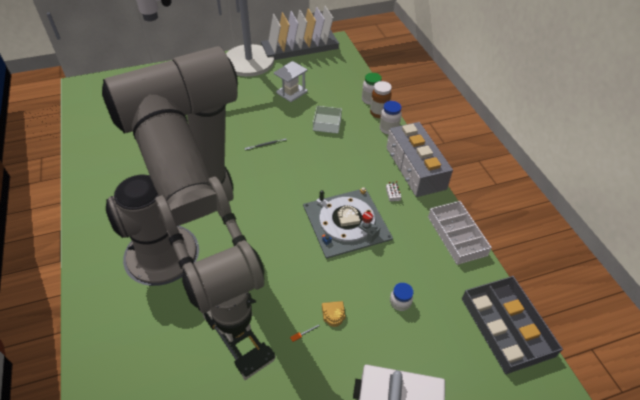

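Top view: platter centre is near (343,172), red knob (369,153), black post (308,191) and blue stop (365,205). In the side view the knob is near (368,216) and the post near (321,197). Next I'll enlarge and measure.

```bash
cat > h.py <<'E'
import numpy as np, cv2
from cell import robot
def ray(c,u,v,z):
    P=np.array(c["pose"]); d=P[:3,:3]@np.array([(u-c["cx"])/c["fx"],(v-c["cy"])/c["fy"],1]); o=P[:3,3]
    return o+d*(z-o[2])/d[2]
def proj(c,p):
    P=np.array(c["pose"]); q=P[:3,:3].T@(np.array(p)-P[:3,3]); return np.array([c["fx"]*q[0]/q[2]+c["cx"],c["fy"]*q[1]/q[2]+c["cy"]])
def tri(c1,p1,c2,p2):
    o=[];A=np.zeros((3,3));b=np.zeros(3)
    for c,p in((c1,p1),(c2,p2)):
        P=np.array(c["pose"]);d=P[:3,:3]@np.array([(p[0]-c["cx"])/c["fx"],(p[1]-c["cy"])/c["fy"],1]);d/=np.linalg.norm(d)
        M=np.eye(3)-np.outer(d,d);A+=M;b+=M@P[:3,3]
    return np.linalg.solve(A,b)
E
python3 - <<'E'
from h import *
t=robot.read_camera("top");s=robot.read_camera("side")
def blob(c,f,box):
    im=c["image"].astype(int);x0,y0,x1,y1=box;m=f(im[y0:y1,x0:x1]);ys,xs=np.nonzero(m);return np.array([xs.mean()+x0,ys.mean()+y0]),len(xs)
red=lambda a:(a[...,0]>130)&(a[...,1]<70)&(a[...,2]<70)
a=blob(t,red,(350,135,390,170));b=blob(s,red,(350,200,390,235));print(a,b,tri(t,a[0],s,b[0]), ray(t,*a[0],.1))
blue=lambda a:(a[...,2]>a[...,0]+35)&(a[...,2]>a[...,1]+20)
a=blob(t,blue,(350,195,385,215));print('stop',a,ray(t,*a[0],.034))
gr=t["image"][110:240,280:400];
cs=ray(t,343,172,.03);print('c',cs)
# base plate corners
for uv in((302,133),(383,131),(385,213),(302,215)):print(ray(t,*uv,.014))
A=cv2.resize(t["image"][125:225,295:395],(600,600),interpolation=cv2.INTER_CUBIC)
B=cv2.resize(s["image"][180:260,300:395],(200*3,505),interpolation=cv2.INTER_CUBIC)
cv2.imwrite("pics/a1.png",A[...,::-1]);cv2.imwrite("pics/b1.png",B[...,::-1])
E
```

```text
(array([368.41111111, 152.        ]), 90) (array([366.88461538, 215.53846154]), 26) [ 0.63613036 -0.12724093  0.09943328] [ 0.63688823 -0.12737887  0.1       ]
stop (array([365.08, 204.52]), 50) [ 0.50742911 -0.12361794  0.034     ]
c [ 0.59671685 -0.06455452  0.03      ]
[0.70959973 0.04894146 0.014     ]
[ 0.71546169 -0.17672374  0.014     ]
[ 0.48640623 -0.1794702   0.014     ]
[0.48018944 0.04700142 0.014     ]
```

View pics/a1.png

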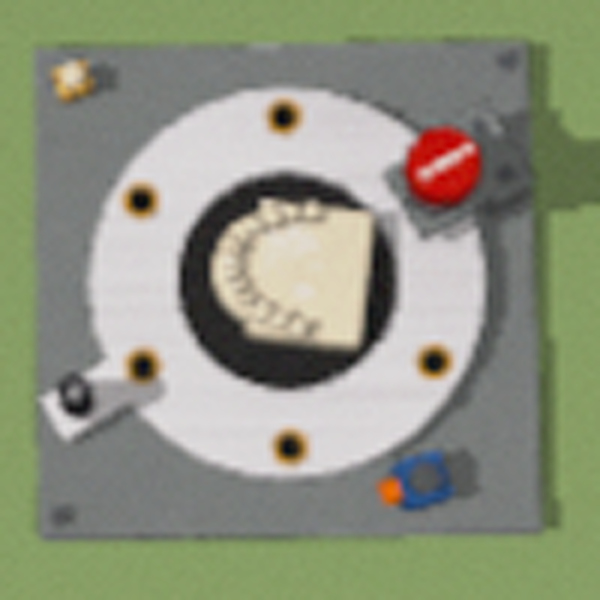

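Enlarged top view (6x; pixel = 295+u/6, 125+v/6): knob centre is (444,165), post top (78,392), stop pad (390,490), and the cast is centred. Plate centre comes out at about (0.597,-0.065) with yaw about 1.3°, so the knob should be near (0.637,-0.129). I'll move above it and refine with the wrist camera.

The manual's scale: shifts go in shares of 0.5 m and turns go in shares of pi/2 rad. Converting my numbers, 0.035 m / 0.5 = 0.07, -0.0125 m / 0.5 = -0.025.

```bash
python3 drive.py '{"x": [0.07, 0.07, 0.07, 0.07, 0.07, 0.07, 0.07, 0.07], "y": [-0.025, -0.025, -0.025, -0.025, -0.025, -0.025, -0.025, -0.025], "z": [0, 0, 0, 0, 0, 0, 0, 0], "rx": [0, 0, 0, 0, 0, 0, 0, 0], "ry": [0, 0, 0, 0, 0, 0, 0, 0], "rz": [0, 0, 0, 0, 0, 0, 0, 0]}' 0.06 12
python3 drive.py '{"x": [0.07, 0.07, 0.07, 0.07, 0.07, 0.07, 0.07, 0], "y": [-0.025, -0.025, -0.025, -0.025, -0.025, -0.025, -0.025, 0], "z": [0, 0, 0, 0, 0, 0, 0.04, 0.04], "rx": [0, 0, 0, 0, 0, 0, 0, 0], "ry": [0, 0, 0, 0, 0, 0, 0, 0], "rz": [0, 0, 0, 0, 0, 0, 0, 0]}'
python3 - <<'E'
from h import *
w=robot.read_camera("wrist");t=robot.read_camera("top")
cv2.imwrite("pics/w1.png",w["image"][...,::-1])
P=np.array(w["pose"]);print(P.round(3),w["fx"])
o=robot.observe();print(o["tool_pos"],o["tool_rot"],o["contact_force"])
im=w["image"].astype(int);m=((im[...,0]>130)&(im[...,1]<70)&(im[...,2]<70)).astype(np.uint8)
n,l,st,c=cv2.connectedComponentsWithStats(m);
for i in range(1,n):
    if st[i,4]>50:print(st[i],c[i])
for p in ((.5973,-.0648,.0315),(.6368,-.1297,.104),(.5402,.0292,.075)):print(proj(w,p))
E
```

```text
time: 0.87
tool_pos: [0.4009, -0.3136, 0.4047]
tool_rot: [3.142, 0.0, 0.321]
contact_force: [0.5, -0.0, 0.2]
opening: 0.06
grip_force: 0.0
time: 1.53
tool_pos: [0.6081, -0.1507, 0.3649]
tool_rot: [3.141, -0.005, 0.326]
contact_force: [-0.6, -0.2, -0.7]
opening: 0.06
grip_force: 0.0
[[ 0.32  -0.903 -0.287  0.687]
 [-0.947 -0.305 -0.098 -0.124]
 [ 0.002  0.303 -0.953  0.345]
 [ 0.     0.     0.     1.   ]] 275.9999172288677
[ 0.60435797 -0.15350047  0.36079319] [-3.13675958  0.00624251  0.32337819] [-0.63275468 -0.61392574 -0.36060357]
[286 154  33  33 671] [301.8733234  169.58718331]
[244.98679728 171.15231991]
[306.54127273 169.64994754]
[131.94048043 202.88098872]
```

View pics/w1.png

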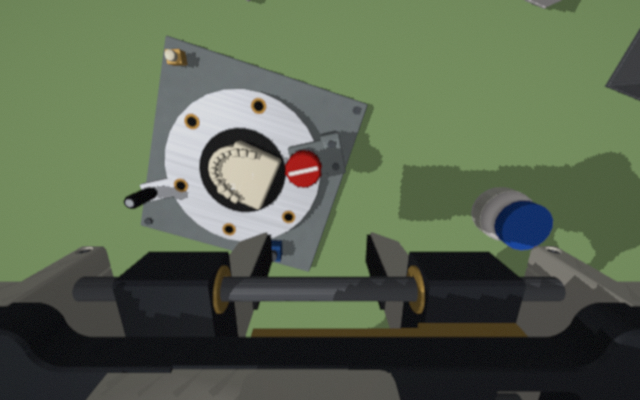

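Wrist view: knob is at (303,170) with its white line clear, the mat centre is near (243,169), post top (132,201) and the jar is to the right. I'll repeat the measurement now the arm has settled.

```bash
python3 drive.py '{"x": [0, 0, 0], "y": [0, 0, 0], "z": [0, 0, 0], "rx": [0, 0, 0], "ry": [0, 0, 0], "rz": [0, 0, 0]}'
python3 - <<'E'
from h import *
w=robot.read_camera("wrist");t=robot.read_camera("top")
def comp(c,f,lo,box=None):
    im=c["image"].astype(int);m=f(im).astype(np.uint8);n,l,st,ce=cv2.connectedComponentsWithStats(m)
    return [(st[i],ce[i],l==i) for i in range(1,n) if st[i,4]>lo]
red=lambda a:(a[...,0]>120)&(a[...,1]<80)&(a[...,2]<80)
for c,nm in((w,'w'),(t,'t')):
    for st,ce,m in comp(c,red,40):
        cc=cv2.findContours(m.astype(np.uint8),0,2)[0][0];(x,y),r=cv2.minEnclosingCircle(cc)
        print(nm,st,(x,y),r,ray(c,x,y,.1))
# mat: dark ellipse ; white line on knob
im=w["image"].astype(int)
st,ce,m=[q for q in comp(w,lambda a:(a.max(-1)<60),300) if 200<q[1][0]<290 and 130<q[1][1]<210][0]
h=cv2.convexHull(cv2.findContours(m.astype(np.uint8),0,2)[0][0]);e=cv2.fitEllipse(h);print('mat',e,ray(w,*e[0],.0315))
reds=comp(w,red,200)[0];x,y,ww,hh=reds[0][:4];sub=im[y:y+hh,x:x+ww];mk=(sub.min(-1)>140);
ys,xs=np.nonzero(mk);sel=(abs(xs-ww/2)<ww*.4)&(abs(ys-hh/2)<hh*.4);pts=np.array([ray(w,u+x,v+y,.104)[:2] for u,v in zip(xs[sel],ys[sel])])
print('line',pts.mean(0));u,s,vt=np.linalg.svd(pts-pts.mean(0));print(np.degrees(np.arctan2(vt[0,1],vt[0,0])))
for uv in ((168,37),(372,103),(310,270),(142,228)):print(ray(w,*uv,.014)) 
print(ray(t,307.9,190.2,.075),ray(t,343,172,.0315))
o=robot.observe();print(o["tool_pos"],o["tool_rot"],o["contact_force"],o["torque"])
E
```

```text
time: 1.88
tool_pos: [0.6039, -0.156, 0.3667]
tool_rot: [3.14, -0.002, 0.319]
contact_force: [0.1, -0.4, -0.5]
opening: 0.0599
grip_force: 0.0
w [281 146  34  34 723] (297.368408203125, 162.4342041015625) 17.247020721435547 [ 0.63454394 -0.12597533  0.1       ]
mat ((238.49522399902344, 164.02825927734375), (79.45063781738281, 86.84632110595703), 127.42203521728516) [ 0.59806833 -0.06123108  0.0315    ]
line [ 0.63430525 -0.12666617]
124.92272171258301
[0.70310505 0.04506789 0.014     ]
[ 0.70956847 -0.18554334  0.014     ]
[ 0.48008955 -0.18497999  0.014     ]
[0.47126934 0.04285436 0.014     ]
[0.54040151 0.02908369 0.075     ] [ 0.59645393 -0.06449441  0.0315    ]
[ 0.60391383 -0.15589923  0.36644898] [ 3.14003964e+00 -1.67810280e-03  3.19386109e-01] [-0.60390791 -0.99846353  0.51971298] [ 0.01180791 -0.03198536 -0.02024947]
```

To row units: 0.02 m / 0.5 = 0.04, 0.0195 m / 0.5 = 0.039.

```bash
python3 drive.py '{"x": [0.039, 0.039, 0, 0, 0, 0, 0, 0], "y": [-0.018, -0.018, 0, 0, 0, 0, 0, 0], "z": [0, 0, 0.04, 0.04, 0.04, 0.04, 0, 0], "rx": [0, 0, 0, 0, 0, 0, 0, 0], "ry": [0, 0, 0, 0, 0, 0, 0, 0], "rz": [0, 0, 0, 0, 0, 0, 0, 0]}'
python3 - <<'E'
from h import *
w=robot.read_camera("wrist");cv2.imwrite("pics/w2.png",w["image"][...,::-1])
P=robot.observe();print(P["tool_pos"],P["tool_rot"],P["contact_force"],P["torque"])
print(proj(w,(.6355,-.1268,.104)))
E
```

```text
time: 2.65
tool_pos: [0.6354, -0.1261, 0.285]
tool_rot: [-3.141, 0.001, 0.32]
contact_force: [0.8, 0.2, 0.9]
opening: 0.0597
grip_force: 0.0
[ 0.63580052 -0.12613621  0.28627172] [ 3.14063059e+00 -1.13798763e-03  3.20222409e-01] [-0.59495866  0.02846454 -0.10516154] [-0.00792656 -0.05723509 -0.01352178]
[320.47699548 244.943371  ]
```

View pics/w2.png

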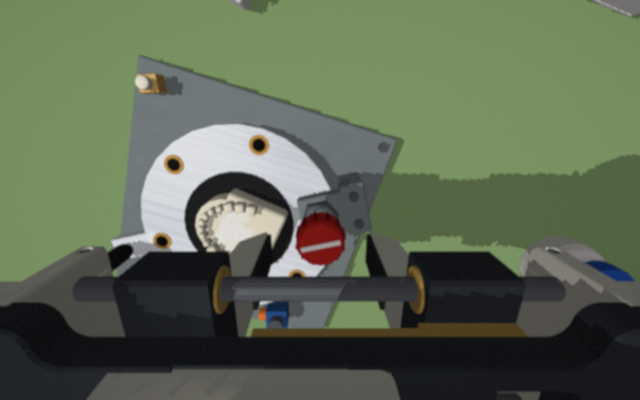

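The knob sits centred between the fingers at (320,238). Descending and closing gently.

To row units: 0.018 m / 0.5 = 0.036, 0.017 m / 0.5 = 0.034.

```bash
python3 drive.py '{"x": [0, 0, 0, 0], "y": [0, 0, 0, 0], "z": [0.036, 0.034, 0, 0], "rx": [0, 0, 0, 0], "ry": [0, 0, 0, 0], "rz": [0, 0, 0, 0]}'; python3 drive.py '{"x": [0, 0, 0, 0, 0, 0], "y": [0, 0, 0, 0, 0, 0], "z": [0, 0, 0, 0, 0, 0], "rx": [0, 0, 0, 0, 0, 0], "ry": [0, 0, 0, 0, 0, 0], "rz": [0, 0, 0, 0, 0, 0]}' 0.02 12
python3 -c "
from cell import robot
P=robot.observe();print(P['tool_pos'],P['contact_force'],P['torque'])"
```

```text
time: 3.03
tool_pos: [0.6358, -0.1259, 0.2511]
tool_rot: [3.141, -0.001, 0.321]
contact_force: [0.6, -0.7, 0.4]
opening: 0.0599
grip_force: 0.0
time: 3.53
tool_pos: [0.636, -0.1263, 0.2508]
tool_rot: [3.139, -0.001, 0.321]
contact_force: [1.1, -3.5, 2.7]
opening: 0.0323
grip_force: 12.0
[ 0.63596117 -0.12633672  0.25079236] [ 1.08625404 -3.46285728  2.68296289] [-0.55951557 -0.11268383 -0.06622637]
```

To row units: -0.002 m / 0.5 = -0.004, -0.001 m / 0.5 = -0.002.

```bash
python3 drive.py '{"x": [0, 0, 0, 0, 0, 0, 0, 0], "y": [0.002, 0, 0, 0, 0, 0, 0, 0], "z": [0, -0.004, -0.004, -0.004, -0.002, -0.002, 0, 0], "rx": [0, 0, 0, 0, 0, 0, 0, 0], "ry": [0, 0, 0, 0, 0, 0, 0, 0], "rz": [0, 0, 0, 0, 0, 0, 0, 0]}'; python3 drive.py '{"x": [0, 0, 0, 0], "y": [0, 0, 0, 0], "z": [-0.001, -0.001, 0, 0], "rx": [0, 0, 0, 0], "ry": [0, 0, 0, 0], "rz": [0, 0, 0, 0]}';
```

```text
time: 4.2
tool_pos: [0.6361, -0.1267, 0.2575]
tool_rot: [3.141, -0.0, 0.321]
contact_force: [4.2, -2.9, -5.8]
opening: 0.0325
grip_force: 12.0
time: 4.53
tool_pos: [0.6361, -0.1267, 0.2584]
tool_rot: [3.141, -0.0, 0.321]
contact_force: [3.8, -2.8, -6.7]
opening: 0.0326
grip_force: 12.0
```

To row units: -0.001 m / 0.5 = -0.002.

```bash
python3 drive.py '{"x": [0, 0, 0], "y": [0, 0, 0], "z": [-0.002, 0, 0], "rx": [0, 0, 0], "ry": [0, 0, 0], "rz": [0, 0, 0]}' | sed -n '1,2p;4p';python3 drive.py '{"x": [0, 0, 0], "y": [0, 0, 0], "z": [-0.002, 0, 0], "rx": [0, 0, 0], "ry": [0, 0, 0], "rz": [0, 0, 0]}' | sed -n '1,2p;4p'
```

```text
time: 4.78
tool_pos: [0.6361, -0.1267, 0.2594]
contact_force: [4.7, -2.6, -5.9]
time: 5.03
tool_pos: [0.6361, -0.1267, 0.2604]
contact_force: [4.4, -1.0, -5.9]
```

To row units: -0.001 m / 0.5 = -0.002.

```bash
python3 drive.py '{"x": [0, 0, 0], "y": [0, 0, 0], "z": [-0.002, 0, 0], "rx": [0, 0, 0], "ry": [0, 0, 0], "rz": [0, 0, 0]}' | sed -n '1,2p;4p';python3 drive.py '{"x": [0, 0, 0], "y": [0, 0, 0], "z": [-0.002, 0, 0], "rx": [0, 0, 0], "ry": [0, 0, 0], "rz": [0, 0, 0]}' | sed -n '1,2p;4p'
```

```text
time: 5.28
tool_pos: [0.6361, -0.1267, 0.2613]
contact_force: [4.5, -2.6, -5.6]
time: 5.53
tool_pos: [0.6361, -0.1267, 0.2623]
contact_force: [4.4, -3.1, -7.0]
```

To row units: -0.001 m / 0.5 = -0.002.

```bash
python3 drive.py '{"x": [0, 0, 0], "y": [0, 0, 0], "z": [-0.002, 0, 0], "rx": [0, 0, 0], "ry": [0, 0, 0], "rz": [0, 0, 0]}' | sed -n '1,2p;4p';python3 drive.py '{"x": [0, 0, 0], "y": [0, 0, 0], "z": [-0.002, 0, 0], "rx": [0, 0, 0], "ry": [0, 0, 0], "rz": [0, 0, 0]}' | sed -n '1,2p;4p'
```

```text
time: 5.78
tool_pos: [0.6362, -0.1267, 0.2633]
contact_force: [4.7, -2.3, -6.7]
time: 6.03
tool_pos: [0.6361, -0.1267, 0.2641]
contact_force: [5.4, -2.6, -7.4]
```

To row units: -0.001 m / 0.5 = -0.002.

```bash
python3 drive.py '{"x": [0, 0, 0], "y": [0, 0, 0], "z": [-0.002, 0, 0], "rx": [0, 0, 0], "ry": [0, 0, 0], "rz": [0, 0, 0]}' | sed -n '1,2p;4p';python3 drive.py '{"x": [0, 0, 0], "y": [0, 0, 0], "z": [-0.002, 0, 0], "rx": [0, 0, 0], "ry": [0, 0, 0], "rz": [0, 0, 0]}' | sed -n '1,2p;4p'
```

```text
time: 6.28
tool_pos: [0.6361, -0.1268, 0.2644]
contact_force: [6.8, -3.7, -10.2]
time: 6.53
tool_pos: [0.6359, -0.1268, 0.265]
contact_force: [5.7, -4.5, -13.0]
```

End stop felt at TCP z of about 0.264 (lift about 13.3 mm). Backing off into the clearing window, then a test twist.

To row units: 0.0015 m / 0.5 = 0.003, 0.001 m / 0.5 = 0.002.

```bash
python3 drive.py '{"x": [0, 0, 0, 0], "y": [0, 0, 0, 0], "z": [0.003, 0.002, 0, 0], "rx": [0, 0, 0, 0], "ry": [0, 0, 0, 0], "rz": [0, 0, 0, 0]}'; python3 -c "
from cell import robot
P=robot.observe();print(P['contact_force'],P['torque'])"; python3 drive.py '{"x": [0, 0, 0], "y": [0, 0, 0], "z": [0, 0, 0], "rx": [0, 0, 0], "ry": [0, 0, 0], "rz": [-0.0255, -0.0255, 0]}';python3 -c "
from cell import robot
P=robot.observe();print(P['contact_force'],P['torque'])"
```

```text
time: 6.87
tool_pos: [0.6359, -0.1268, 0.2634]
tool_rot: [-3.141, 0.001, 0.321]
contact_force: [4.4, -3.0, -7.7]
opening: 0.0323
grip_force: 12.0
[ 4.42186523 -2.95402443 -7.69930226] [-0.46662701 -0.57497322  0.02495739]
time: 7.12
tool_pos: [0.6359, -0.1268, 0.2635]
tool_rot: [-3.141, 0.001, 0.403]
contact_force: [4.2, -3.1, -7.8]
opening: 0.0326
grip_force: 12.0
[ 4.18389676 -3.13529866 -7.76847626] [-0.44920012 -0.60425402  0.0386663 ]
```

To row units: -0.06 rad / 1.5708 = -0.0382.

```bash
python3 drive.py '{"x": [0, 0, 0, 0], "y": [0, 0, 0, 0], "z": [0, 0, 0, 0], "rx": [0, 0, 0, 0], "ry": [0, 0, 0, 0], "rz": [-0.0382, -0.0382, -0.0382, 0]}';python3 -c "
from cell import robot
import cv2
P=robot.observe();print(P['contact_force'],P['torque'])
cv2.imwrite('pics/w3.png',robot.read_camera('wrist')['image'][180:330,220:420,::-1].repeat(3,0).repeat(3,1))"
```

```text
time: 7.45
tool_pos: [0.6359, -0.1267, 0.2636]
tool_rot: [-3.141, 0.001, 0.583]
contact_force: [3.9, -3.1, -7.6]
opening: 0.0326
grip_force: 12.0
[ 3.86010717 -3.07221309 -7.59140872] [-0.46405775 -0.58668922  0.00958965]
```

View pics/w3.png

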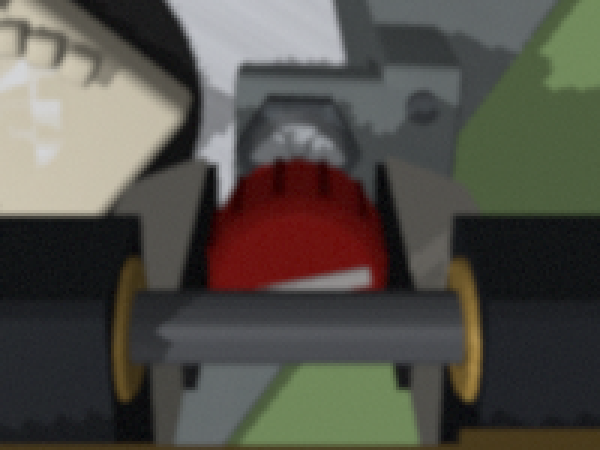

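The white line keeps its tilt relative to the fingers, so the knob is turning with them and there is no torque build-up. Completing the quarter turn.

To row units: -0.1 rad / 1.5708 = -0.0637.

```bash
python3 drive.py '{"x": [0, 0, 0, 0, 0, 0, 0, 0], "y": [0, 0, 0, 0, 0, 0, 0, 0], "z": [0, 0, 0, 0, 0, 0, 0, 0], "rx": [0, 0, 0, 0, 0, 0, 0, 0], "ry": [0, 0, 0, 0, 0, 0, 0, 0], "rz": [-0.0637, -0.0637, -0.0637, -0.0637, -0.0637, -0.0637, -0.0637, 0]}';python3 drive.py '{"x": [0, 0, 0, 0, 0, 0, 0, 0], "y": [0, 0, 0, 0, 0, 0, 0, 0], "z": [0, 0, 0, 0, 0, 0, 0, 0], "rx": [0, 0, 0, 0, 0, 0, 0, 0], "ry": [0, 0, 0, 0, 0, 0, 0, 0], "rz": [-0.0637, -0.0637, -0.0637, -0.0637, -0.0637, -0.07, 0, 0]}'; python3 -c "
from cell import robot
import cv2
P=robot.observe();print(P['contact_force'],P['torque'])
cv2.imwrite('pics/w4.png',robot.read_camera('wrist')['image'][180:330,220:420,::-1].repeat(3,0).repeat(3,1))"
```

```text
time: 8.17
tool_pos: [0.6357, -0.1265, 0.2639]
tool_rot: [-3.14, 0.0, 1.282]
contact_force: [2.7, -2.1, -7.7]
opening: 0.0328
grip_force: 12.0
time: 8.83
tool_pos: [0.6355, -0.1265, 0.2639]
tool_rot: [-3.14, -0.001, 1.885]
contact_force: [-0.7, -1.6, -7.5]
opening: 0.0327
grip_force: 12.0
[-0.72820284 -1.6306287  -7.54039072] [-0.39286001 -0.07812486  0.0057652 ]
```

View pics/w4.png

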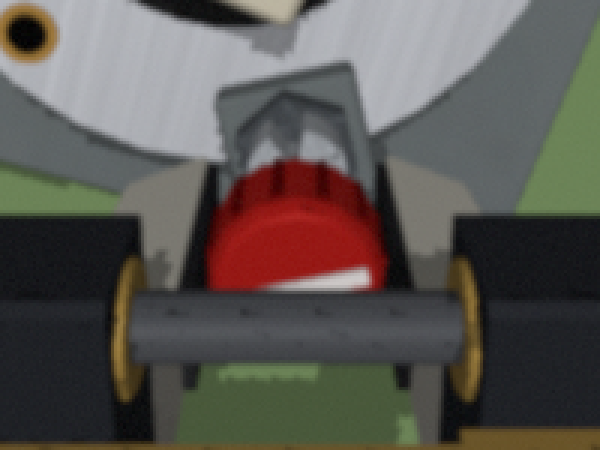

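Line tilt is unchanged, so it has turned 1.57. Lowering into the notch.

To row units: 0.001 m / 0.5 = 0.002.

```bash
python3 drive.py '{"x": [0, 0, 0, 0], "y": [0, 0, 0, 0], "z": [0.002, 0.002, 0, 0], "rx": [0, 0, 0, 0], "ry": [0, 0, 0, 0], "rz": [0, 0, 0, 0]}' | sed -n '1,2p;4p'; python3 drive.py '{"x": [0, 0, 0], "y": [0, 0, 0], "z": [0.002, 0, 0], "rx": [0, 0, 0], "ry": [0, 0, 0], "rz": [0, 0, 0]}' | sed -n '1,2p;4p';python3 drive.py '{"x": [0, 0, 0], "y": [0, 0, 0], "z": [0.002, 0, 0], "rx": [0, 0, 0], "ry": [0, 0, 0], "rz": [0, 0, 0]}' | sed -n '1,2p;4p';python3 drive.py '{"x": [0, 0, 0], "y": [0, 0, 0], "z": [0.002, 0, 0], "rx": [0, 0, 0], "ry": [0, 0, 0], "rz": [0, 0, 0]}' | sed -n '1,2p;4p'
```

```text
time: 9.22
tool_pos: [0.6355, -0.1265, 0.262]
contact_force: [-3.5, -2.2, -7.4]
time: 9.47
tool_pos: [0.6355, -0.1265, 0.2611]
contact_force: [-5.3, -1.0, -6.7]
time: 9.72
tool_pos: [0.6355, -0.1265, 0.2601]
contact_force: [-4.9, -1.4, -6.9]
time: 9.97
tool_pos: [0.6355, -0.1265, 0.2599]
contact_force: [-7.5, -1.4, -3.1]
```

Force drops at 0.2599, so it has landed on the notch floor. Releasing.

To row units: 0.0007 m / 0.5 = 0.0014.

```bash
python3 drive.py '{"x": [0, 0, 0], "y": [0, 0, 0], "z": [0.0014, 0, 0], "rx": [0, 0, 0], "ry": [0, 0, 0], "rz": [0, 0, 0]}' | sed -n '1,2p;4p'; python3 drive.py '{"x": [0, 0, 0, 0, 0, 0], "y": [0, 0, 0, 0, 0, 0], "z": [0, 0, 0, 0, 0, 0], "rx": [0, 0, 0, 0, 0, 0], "ry": [0, 0, 0, 0, 0, 0], "rz": [0, 0, 0, 0, 0, 0]}' 0.06; python3 drive.py '{"x": [0, 0, 0, 0, 0, 0, 0], "y": [0, 0, 0, 0, 0, 0, 0], "z": [-0.04, -0.06, -0.06, -0.04, 0, 0, 0], "rx": [0, 0, 0, 0, 0, 0, 0], "ry": [0, 0, 0, 0, 0, 0, 0], "rz": [0, 0, 0, 0, 0, 0, 0]}'
python3 - <<'E'
from h import *
w=robot.read_camera("wrist");cv2.imwrite('pics/w5.png',w['image'][...,::-1])
im=w["image"].astype(int);m=(im[...,0]>120)&(im[...,1]<80)&(im[...,2]<80)
cc=max(cv2.findContours(m.astype(np.uint8),0,2)[0],key=cv2.contourArea);(x,y),r=cv2.minEnclosingCircle(cc)
print(x,y,r)
for z in(.092,.1,.109,.113):print(z,proj(w,(.6355,-.1265,z)))
o=robot.observe();print(o["tool_pos"],o["tool_rot"],o["contact_force"])
E
```

```text
time: 10.22
tool_pos: [0.6355, -0.1265, 0.2598]
contact_force: [-7.4, -0.7, 1.0]
time: 10.72
tool_pos: [0.6362, -0.1265, 0.2591]
tool_rot: [3.141, 0.001, 1.891]
contact_force: [-0.3, -0.4, -0.6]
opening: 0.0599
grip_force: 0.0
time: 11.3
tool_pos: [0.6357, -0.1265, 0.3578]
tool_rot: [-3.14, -0.001, 1.891]
contact_force: [-0.1, 0.9, -0.1]
opening: 0.06
grip_force: 0.0
318.0 208.92308044433594 17.249574661254883
0.092 [319.03102511 203.88467487]
0.1 [319.0398661  206.73500816]
0.109 [319.05047354 210.15484505]
0.113 [319.05543147 211.75328326]
[ 0.63566933 -0.12651239  0.35722444] [-3.1394769e+00 -1.4955860e-03  1.8907937e+00] [ 0.85731196 -0.22070638 -0.46087818]
```

View pics/w5.png

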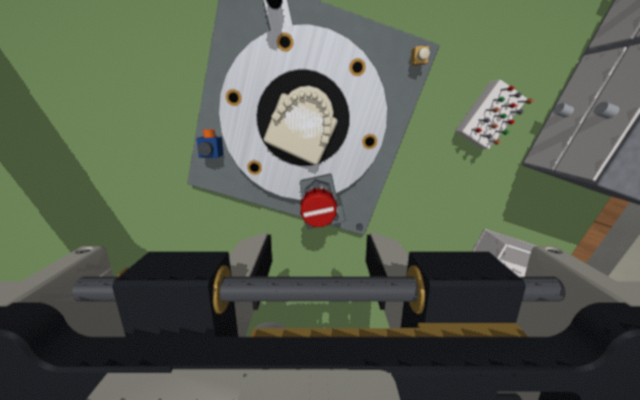

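Wrist view: knob (318,209) kept its white line at the same tilt to the gripper after release, and it sits about 9 mm up, so it is parked. The orange pad is at (209,133) and the cast is centred. Now I'll move above the handle post and measure the pad.

To row units: 0.031 m / 0.5 = 0.062, 0.03 m / 0.5 = 0.06, -0.115 rad / 1.5708 = -0.0732.

```bash
python3 drive.py '{"x": [0.06, 0.06, 0.06, 0.06, 0.06, 0.062, 0, 0], "y": [-0.014, -0.014, -0.014, -0.014, -0.014, -0.014, 0, 0], "z": [0, 0, 0, 0, 0, 0, 0.04, 0.04], "rx": [0, 0, 0, 0, 0, 0, 0, 0], "ry": [0, 0, 0, 0, 0, 0, 0, 0], "rz": [0, 0, 0, 0, 0, 0, -0.0732, -0.0732]}' 0.04 3;  python3 drive.py '{"x": [0, 0, 0], "y": [0, 0, 0], "z": [0, 0, 0], "rx": [0, 0, 0], "ry": [0, 0, 0], "rz": [0, 0, 0]}'
python3 - <<'E'
from h import *
w=robot.read_camera("wrist");t=robot.read_camera("top");cv2.imwrite('pics/w6.png',w['image'][...,::-1])
org=lambda a:(a[...,0]>190)&(a[...,1]>60)&(a[...,1]<140)&(a[...,2]<70)
im=t["image"].astype(int)
m=org(im);ys,xs=np.nonzero(m[195:215,350:372]);print(len(xs))
if len(xs):
    p=ray(t,xs.mean()+350,ys.mean()+195,.027);print(p);d=p[:2]-np.array([.5963,-.0617]);print(np.hypot(*d),np.degrees(np.arctan2(d[1],d[0]))%360)
o=robot.observe();print(o["tool_pos"],o["tool_rot"],o["contact_force"]); print(proj(w,(.5388,.0321,.075)))
E
```

```text
time: 12.02
tool_pos: [0.5383, 0.0337, 0.3183]
tool_rot: [3.141, 0.0, 2.129]
contact_force: [0.6, 0.2, 0.5]
opening: 0.04
grip_force: 0.0
time: 12.27
tool_pos: [0.5395, 0.0317, 0.3189]
tool_rot: [-3.141, -0.0, 2.117]
contact_force: [0.9, 0.3, 0.4]
opening: 0.0404
grip_force: 0.0
10
[ 0.50272204 -0.10911852  0.027     ]
0.1049063894848227 206.87258093759047
[0.53959906 0.03163729 0.31949498] [3.14052846e+00 8.49306368e-04 2.11810033e+00] [0.52003418 0.06320937 0.74733145]
[318.45816698 211.39634863]
```

View pics/w6.png

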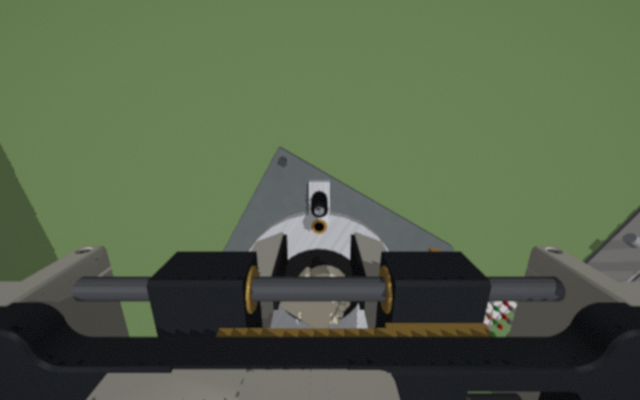

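Post top shows at (319,211), matching the prediction of (318.5,211.4). The pad is at about 207°, so the tongue should rest near 201° (swing about 1.38). Descending and gripping lightly.

To row units: 0.025 m / 0.5 = 0.05, 0.015 m / 0.5 = 0.03.

```bash
python3 drive.py '{"x": [0, 0, 0, 0, 0, 0], "y": [0, 0, 0, 0, 0, 0], "z": [0.05, 0.05, 0.05, 0.03, 0.02, 0], "rx": [0, 0, 0, 0, 0, 0], "ry": [0, 0, 0, 0, 0, 0], "rz": [0, 0, 0, 0, 0, 0]}' ; python3 drive.py '{"x": [0, 0, 0, 0, 0, 0], "y": [0, 0, 0, 0, 0, 0], "z": [0, 0, 0, 0, 0, 0], "rx": [0, 0, 0, 0, 0, 0], "ry": [0, 0, 0, 0, 0, 0], "rz": [0, 0, 0, 0, 0, 0]}' 0.01 3
python3 - <<'E'
from h import *
o=robot.observe();print(o["tool_pos"],o["tool_rot"],o["contact_force"])
R=.11;d=.1  # row of arc rotation d: chord in tool axes, CCW; x=outward, y=-(tangent)
print(R*(np.cos(d)-1),-R*np.sin(d))
E
```

```text
time: 12.87
tool_pos: [0.5389, 0.0317, 0.2174]
tool_rot: [-3.14, -0.001, 2.119]
contact_force: [-0.4, -0.3, -0.6]
opening: 0.0399
grip_force: 0.0
time: 13.37
tool_pos: [0.5394, 0.032, 0.2197]
tool_rot: [3.14, 0.001, 2.121]
contact_force: [-0.2, -0.3, 4.5]
opening: 0.0158
grip_force: 3.0
[0.53943678 0.0319868  0.21967997] [3.14011721e+00 1.19285625e-03 2.12079334e+00] [-0.18175521 -0.28624634  4.50584354]
-0.0005495418194171597 -0.010981675831151097
```

To row units: -0.0066 m / 0.5 = -0.0132, -0.0001 m / 0.5 = -0.0002, -0.06 rad / 1.5708 = -0.0382.

```bash
python3 drive.py '{"x": [-0.0002, -0.0004, -0.0004, -0.0004, -0.0004, -0.0004, -0.0004, -0.0002], "y": [-0.0066, -0.0132, -0.0132, -0.0132, -0.0132, -0.0132, -0.0132, -0.0066], "z": [-0.002, 0, 0, 0, 0, 0, 0, 0], "rx": [0, 0, 0, 0, 0, 0, 0, 0], "ry": [0, 0, 0, 0, 0, 0, 0, 0], "rz": [-0.0191, -0.0382, -0.0382, -0.0382, -0.0382, -0.0382, -0.0382, -0.0191]}'
python3 - <<'E'
from h import *
o=robot.observe();d=o["tool_pos"][:2]-np.array([.5963,-.0617]);print(np.hypot(*d),np.arctan2(d[1],d[0])%6.283-2.1206, o["contact_force"])
E
```

```text
time: 14.03
tool_pos: [0.5057, 0.0001, 0.22]
tool_rot: [3.141, 0.0, 2.544]
contact_force: [-0.1, 1.1, 1.3]
opening: 0.0158
grip_force: 3.0
0.10964857610595442 0.4224466871871577 [-0.1124679   1.14756741  1.29704984]
```

To row units: -0.0066 m / 0.5 = -0.0132, -0.0033 m / 0.5 = -0.0066, -0.06 rad / 1.5708 = -0.0382.

```bash
python3 drive.py '{"x": [-0.0002, -0.0004, -0.0004, -0.0004, -0.0004, -0.0004, -0.0004, -0.0002], "y": [-0.0066, -0.0132, -0.0132, -0.0132, -0.0132, -0.0132, -0.0132, -0.0066], "z": [0, 0, 0, 0, 0, 0, 0, 0], "rx": [0, 0, 0, 0, 0, 0, 0, 0], "ry": [0, 0, 0, 0, 0, 0, 0, 0], "rz": [-0.0191, -0.0382, -0.0382, -0.0382, -0.0382, -0.0382, -0.0382, -0.0191]}' | grep force;python3 drive.py '{"x": [-0.0002, -0.0004, -0.0004, -0.0004, -0.0002, -0.0002, -0.0002, 0], "y": [-0.0066, -0.011, -0.011, -0.011, -0.0066, -0.0066, -0.0044, 0], "z": [0, 0, 0, 0, 0, 0, 0, 0], "rx": [0, 0, 0, 0, 0, 0, 0, 0], "ry": [0, 0, 0, 0, 0, 0, 0, 0], "rz": [-0.0191, -0.0318, -0.0318, -0.0318, -0.0191, -0.0191, -0.0127, 0]}' | grep force
python3 - <<'E'
from h import *
o=robot.observe();d=o["tool_pos"][:2]-np.array([.5963,-.0617]);print(np.hypot(*d),np.arctan2(d[1],d[0])%6.283-2.1206, o["contact_force"],o["tool_rot"])
w=robot.read_camera("wrist");s=robot.read_camera("side")
cv2.imwrite('pics/s7.png',cv2.resize(s['image'][170:270,280:405],(750,600),interpolation=cv2.INTER_CUBIC)[...,::-1])
E
```

```text
contact_force: [0.2, 2.3, 2.5]
grip_force: 3.0
contact_force: [-2.7, -1.3, 2.4]
grip_force: 3.0
0.109441153453548 1.105572974170551 [-2.67779445 -1.26457232  2.43590245] [-3.14145397e+00 -8.06310278e-04 -3.06192032e+00]
```

View pics/s7.png

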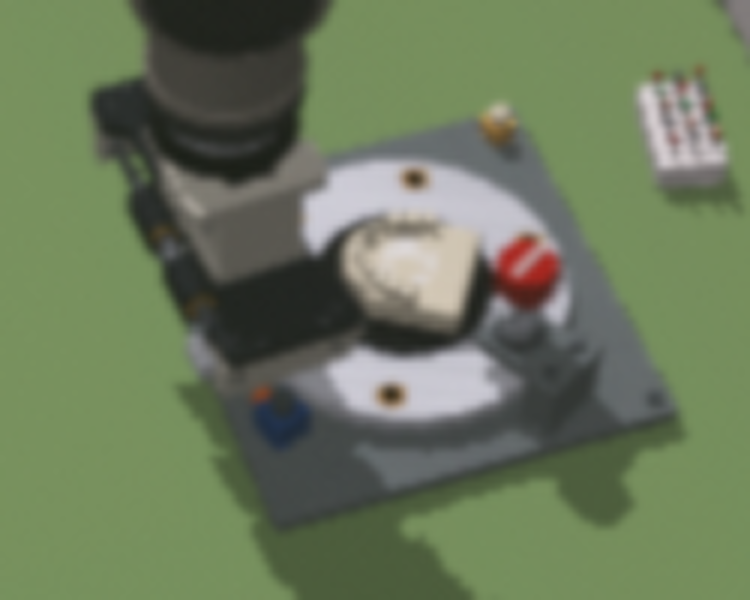

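Side view: the cast is standing centred at (410,270), the knob (528,270) is up, and the gripper is approaching the stop at (275,415). Creeping on to the stop.

To row units: -0.0022 m / 0.5 = -0.0044, -0.0001 m / 0.5 = -0.0002, -0.02 rad / 1.5708 = -0.0127.

```bash
python3 drive.py '{"x": [-0.0002, -0.0002, -0.0002, -0.0002, -0.0002, -0.0002, -0.0002, 0], "y": [-0.0044, -0.0044, -0.0044, -0.0044, -0.0044, -0.0044, -0.0044, 0], "z": [0, 0, 0, 0, 0, 0, 0, 0], "rx": [0, 0, 0, 0, 0, 0, 0, 0], "ry": [0, 0, 0, 0, 0, 0, 0, 0], "rz": [-0.0127, -0.0127, -0.0127, -0.0127, -0.0127, -0.0127, -0.0127, 0]}' | grep -E 'tool|contact';python3 drive.py '{"x": [0, 0, 0, 0], "y": [-0.0022, -0.0022, 0, 0], "z": [0, 0, 0, 0], "rx": [0, 0, 0, 0], "ry": [0, 0, 0, 0], "rz": [-0.0064, -0.0064, 0, 0]}'| grep -E 'tool|contact'
python3 - <<'E'
from h import *
o=robot.observe();d=o["tool_pos"][:2]-np.array([.5963,-.0617]);print(np.hypot(*d),np.arctan2(d[1],d[0])%6.283-2.1206, o["contact_force"],o["tool_rot"])
E
```

```text
tool_pos: [0.4903, -0.0863, 0.2196]
tool_rot: [-3.141, -0.0, -2.921]
contact_force: [-3.7, -2.3, -0.0]
tool_pos: [0.4908, -0.0881, 0.2196]
tool_rot: [-3.141, -0.0, -2.902]
contact_force: [-3.9, -1.5, -0.6]
0.10873865893011532 1.2660588634619825 [-3.88709786 -1.54710051 -0.57806237] [-3.14142682e+00 -3.54172149e-04 -2.90234577e+00]
```

To row units: -0.0022 m / 0.5 = -0.0044, 0.0008 m / 0.5 = 0.0016, -0.02 rad / 1.5708 = -0.0127.

```bash
for i in 1; do python3 drive.py '{"x": [0.0016, 0, 0, 0], "y": [-0.0044, -0.0044, 0, 0], "z": [0, 0, 0, 0], "rx": [0, 0, 0, 0], "ry": [0, 0, 0, 0], "rz": [-0.0127, -0.0127, 0, 0]}' | grep -E 'tool_pos|contact';python3 drive.py '{"x": [0, 0, 0, 0], "y": [-0.0022, -0.0022, 0, 0], "z": [0, 0, 0, 0], "rx": [0, 0, 0, 0], "ry": [0, 0, 0, 0], "rz": [-0.0064, -0.0064, 0, 0]}'| grep -E 'tool_pos|contact';done
python3 - <<'E'
from h import *
o=robot.observe();d=o["tool_pos"][:2]-np.array([.5963,-.0617]);print(np.hypot(*d),np.arctan2(d[1],d[0])%6.283-2.1206, o["contact_force"],o["tool_rot"])
E
```

```text
tool_pos: [0.4917, -0.0927, 0.2198]
contact_force: [1.8, -0.9, -4.4]
tool_pos: [0.4921, -0.0947, 0.22]
contact_force: [2.8, 1.1, -3.5]
0.10924791705118267 1.327434248799256 [ 2.79373778  1.14747887 -3.54048928] [-3.14070674e+00  1.13983428e-03 -2.84239592e+00]
```

Swing is 1.327 and it is still free. Small steps from here.

To row units: -0.001 m / 0.5 = -0.002, -0.01 rad / 1.5708 = -0.0064.

```bash
python3 drive.py '{"x": [0, 0, 0, 0], "y": [-0.002, -0.002, 0, 0], "z": [0, 0, 0, 0], "rx": [0, 0, 0, 0], "ry": [0, 0, 0, 0], "rz": [-0.0064, -0.0064, 0, 0]}' | grep -E 'tool_pos|contact';python3 drive.py '{"x": [0, 0, 0], "y": [-0.002, 0, 0], "z": [0, 0, 0], "rx": [0, 0, 0], "ry": [0, 0, 0], "rz": [-0.0064, 0, 0]}'| grep -E 'tool_pos|contact'
```

```text
tool_pos: [0.4924, -0.0959, 0.22]
contact_force: [3.3, 4.5, -0.7]
tool_pos: [0.4926, -0.0966, 0.22]
contact_force: [2.8, 7.6, 0.0]
```

To row units: -0.001 m / 0.5 = -0.002, -0.01 rad / 1.5708 = -0.0064.

```bash
python3 drive.py '{"x": [0, 0, 0], "y": [-0.002, 0, 0], "z": [0, 0, 0], "rx": [0, 0, 0], "ry": [0, 0, 0], "rz": [-0.0064, 0, 0]}'| grep -E 'tool_pos|contact'
```

```text
tool_pos: [0.4929, -0.0975, 0.22]
contact_force: [1.7, 6.8, 0.4]
```

```bash
python3 drive.py '{"x": [0, 0], "y": [0, 0], "z": [0, 0], "rx": [0, 0], "ry": [0, 0], "rz": [0, 0]}'; python3 - <<'E'
from h import *
o=robot.observe();print(o["contact_force"],o["torque"])
w=robot.read_camera("wrist");t=robot.read_camera("top")
a=cv2.resize(w['image'][120:330,120:520],(800,420),interpolation=cv2.INTER_CUBIC)
b=cv2.resize(t['image'][180:220,320:400],(360,180),interpolation=cv2.INTER_CUBIC)
a=np.vstack([a,np.zeros((180,800,3),np.uint8)]);a[420:,:360]=b
cv2.imwrite('pics/w8.png',a[...,::-1])
E
```

```text
time: 18.13
tool_pos: [0.4929, -0.0975, 0.2199]
tool_rot: [3.14, 0.0, -2.802]
contact_force: [3.1, 6.4, 0.7]
opening: 0.0192
grip_force: 3.0
[3.12523696 6.41438437 0.68988631] [ 1.2183437  -0.49731336 -0.09236804]
```

View pics/w8.png

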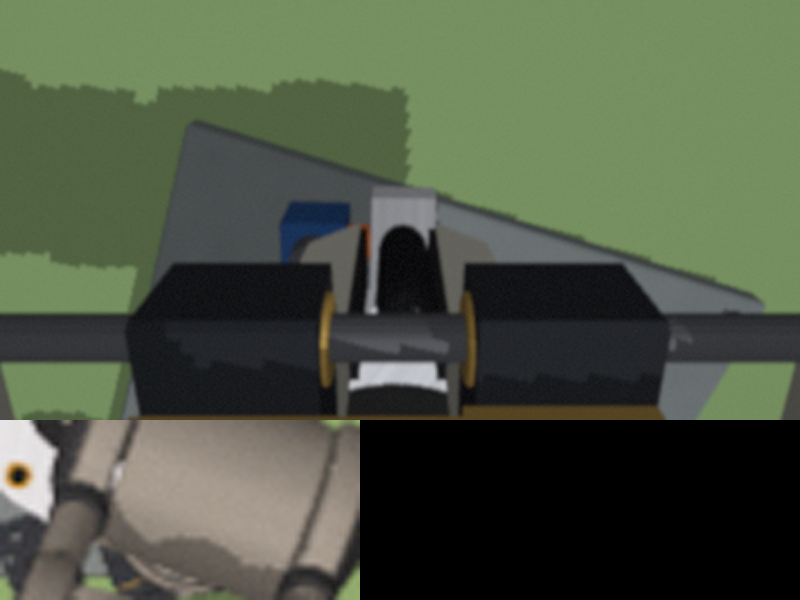

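The tongue's edge is at the orange pad (370,240 in the crop). The push has levelled off at about 6.5 N with the jaws yielding to 19 mm, so it is on the stop. Releasing and rising.

The manual's scale: shifts go in shares of 0.5 m and turns go in shares of pi/2 rad. Converting my numbers, -0.03 m / 0.5 = -0.06, -0.02 m / 0.5 = -0.04.

```bash
python3 drive.py '{"x": [0, 0, 0, 0, 0], "y": [0, 0, 0, 0, 0], "z": [0, 0, 0, 0, 0], "rx": [0, 0, 0, 0, 0], "ry": [0, 0, 0, 0, 0], "rz": [0, 0, 0, 0, 0]}' 0.04;python3 drive.py '{"x": [0, 0, 0, 0, 0.06, 0.06, 0, 0], "y": [0, 0, 0, 0, 0, 0, 0, 0], "z": [-0.04, -0.06, -0.06, -0.06, -0.06, 0, 0, 0], "rx": [0, 0, 0, 0, 0, 0, 0, 0], "ry": [0, 0, 0, 0, 0, 0, 0, 0], "rz": [0, 0, 0, 0, 0, 0, 0, 0]}'
python3 - <<'E'
from h import *
w=robot.read_camera("wrist");s=robot.read_camera("side")
a=cv2.resize(w['image'][60:330,160:480],(640,540),interpolation=cv2.INTER_CUBIC)
b=cv2.resize(s['image'][180:260,300:395],(160,135),interpolation=cv2.INTER_CUBIC)
a=np.hstack([a,np.zeros((540,160,3),np.uint8)]);a[:135,640:]=b
cv2.imwrite('pics/w9.png',a[...,::-1])
im=w["image"].astype(int);m=(im[...,0]>190)&(im[...,1]>60)&(im[...,1]<140)&(im[...,2]<70)
E
```

```text
time: 18.65
tool_pos: [0.493, -0.0985, 0.2198]
tool_rot: [-3.141, -0.0, -2.802]
contact_force: [0.2, 0.4, 0.3]
opening: 0.0394
grip_force: 0.0
time: 19.32
tool_pos: [0.436, -0.1185, 0.3599]
tool_rot: [-3.141, 0.001, -2.804]
contact_force: [0.3, -0.0, -0.6]
opening: 0.0399
grip_force: 0.0
```

View pics/w9.png

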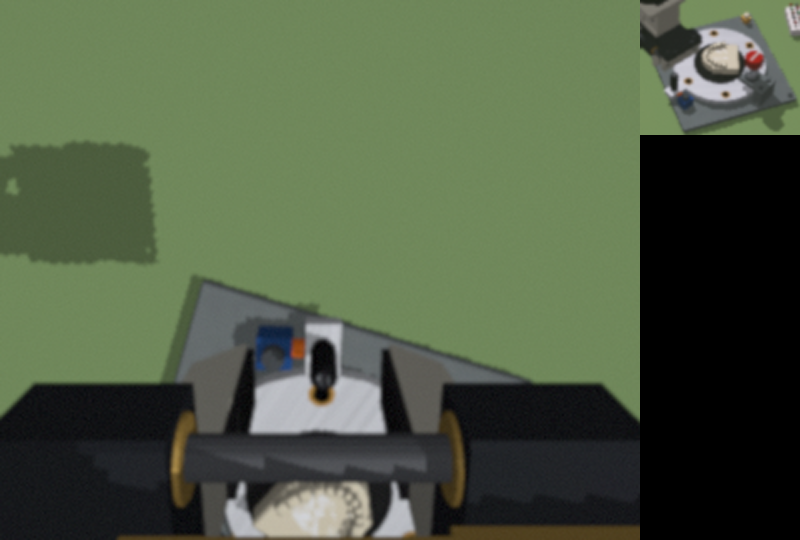

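The tongue (left edge 305,345) touches the orange pad (298,347), the cast is centred and the knob is up. Handing in.

```bash
python3 -c "
from cell import robot
print(robot.hand_in())"
```

```text
the job is handed in; nothing more can be done
None
```

The job is handed in at about 19 s, with no verdict returned. On the last pictures the knob stays up in its rest notch, the tongue rests against the orange pad (levelled off at about 7 N when it met the stop) and the cast stands in the middle of the mat.

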